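# Load the sample carrier and hold the autosampler gate open

### The arm

A 7-joint arm with a two-finger parallel gripper is mounted at the origin on the work surface. World frame = base frame: x ahead of the robot, y to its left, z up, the work surface at z = 0. Lengths are in m, angles in rad, forces in N, time in s.
With the tool pointing down it reaches from about 0.4 to 0.85 m from the base axis. Payload 10.4 kg.
Tool frame: the origin (TCP) lies midway between the tips of the shut fingers; the grasp point (between the pads) lies 19 mm behind it; z points along the fingers, y is the line along which they close (so a half turn about z gives the same grasp; the last joint's range is limited). The gripper opens to 87 mm and grips with 3 to 60 N. Pads are 19 mm wide; open, the fingers measure 117 mm over their backs; the gripper's body (75 mm by 190 mm) begins 51 mm behind the grasp point.
Start: joints at [1.178, 0.332, -0.065, 1.46, 0.022, 1.35, -0.088], TCP at [0.226, -0.583, 0.194] pointing down, gripper open.
Joint ranges: [-2.6, 2.6], [-0.5, 2.12], [-1.47, 1.34], [0.16, 2.42], [-1.27, 4.41], [0.06, 2.06], [-2.6, 2.6]. Speed limits (rad/s): [2.22, 2.22, 2.79, 2.79, 3.14, 3.14, 3.14].

### API

Orientations are given as a unit quaternion [x, y, z, w].
In Python, from bench import sensors, eyes, order gives the robot as it stands.
- The arm moves only by the tool arm_command, never from a script. Its argument "steps" is a list of rows, each an object with "rot": the turn, a rotation vector about the world's x, y, z in degrees, a list of three; "slide": the shift along the world's x, y, z in m, a list of three; "grip": the opening, from 0 (shut) to 1 (fully open). A call has exactly 8 rows; each row shifts and turns the commanded pose from where the row before left it; what a row does not reach is not made up. A row lasts 1/8 s, in which the tool goes at most 62.5 mm and 10.7 degrees, less where a joint would pass 70% of its speed; a pose out of reach is approached as far as the arm can. A call with a gripper value outside its range is refused whole. The fingers move at their own pace and stop on an object; "newtons" is the grip in N (left out, the last holds). Time passes only in rows, so rows that do not move let the fingers close, or fill a call up. It gives the time, the measured TCP pose, the force, the opening and the grip force at its end, in the units of the state.
- sensors.read_state(): the state, without advancing time (a new reading comes with each control period).
- eyes.camera(name): name is "scene" or "top" or "wrist"; returns a dict with "pixels" (400x640x3 uint8, red, green, blue), "intrinsics" (3x3 intrinsics, pixels), "pose" (4x4, takes a point from camera to world coordinates). Camera axes: x right, y down, z forward; pixel columns grow to the right and rows downward; lengths in m; the calibration is good to about 2 mm. A picture is of the moment at which its call begins. There is no depth.
- order.close_job(): hands the job in; it is judged then, once.
Trained networks look in a picture, given as the dict that the camera call returned (one of the last four; its "shot" number tells which), for a name from the list of things; names that differ only in an ending like _2 or _b are one class to them, and where a whole thing is asked for, a point or a joint stands for the part that bears it (a point fixed in the world has none). Each returns a list of dicts, best first, with "conf" (0 to 1); they miss things now and then, are a little off and sometimes report something else, mostly with a low value. They report only what shows in the picture. A call takes as long as a camera call.
- eyes.look_for(name, picture): "bbox" ([left, top, right, bottom] in pixels, round what is visible of it).
The state is a dict: "time": time; "joint_positions": joint angles; "joint_vel": joint speeds; "joint_torque": joint torques, N m; "ee_pos": TCP position; "eef_rot": TCP orientation; "ft_force": force on the tool from outside, world axes, zero at the start; "torque": the same for the moment, N m; "width": finger opening in m; "grip_force": force on a finger pad.
Only numpy, scipy, OpenCV 4.12 (cv2) and the standard library are available. Lean on these libraries where they do the work, as an engineer would, in place of code of your own. Each camera call takes 0.05 s, during which the arm holds its last target. There are 200 camera calls.

### The job

Stand the orange-capped jar, the red-capped vial and the blue-capped bottle upright in the white carrier tray and let go of them. Then open the sample bay so the carrier can go in: squeeze the orange catch fully together, after it the blue catch, swing the gate past the detent until it stands wide open, about square to the bay's front, and finish while still holding it there, because it springs shut when let go. Leave the grey-capped jar, the stapler and the mouse where they are.

Things in the scene. Friction and masses are not known exactly. Their poses are not given: they have to be found in the camera images.
- jar_mid (a point): squat white sample jar with an orange cap, 44 mm diameter over the cap (body 42), 66 mm tall, about 80 g, standing upright; the point is its centre, half-way up (33 mm above its underside)
- vial_mid (a point): slim amber vial with a red cap, 30 mm diameter over the cap (body 28), 70 mm tall, about 40 g, standing upright; the point is its centre, half-way up (35 mm above its underside)
- bottle_mid (a point): white bottle with a blue cap, 38 mm diameter over the cap (body 36), 85 mm tall, about 90 g, standing upright; the point is its centre, half-way up (42.5 mm above its underside)
- tray: loose white open carrier tray, 220 mm along its own x, 110 mm along its own y, 24 mm high, walls and floor 4 mm thick, about 0.8 kg; origin at the centre of its underside; things stand on its inner floor 4 mm above the origin. Room for the three in a row along x, 70 mm apart
- bay: fixed sample bay of an autosampler, 300 mm wide (y), 260 mm deep (x), aluminium base with blue-grey side walls 100 mm high; origin on the table in the middle of the gate's plane; its x points from its front (towards the robot) into the bay, its y to the left along the front. The gate fills y -100 to +100 mm of the front; a cross beam with its top 100 mm above the table runs 22 to 58 mm behind the gate's plane and carries the two catches
- orange_grip (a point): point midway between the two upright orange tabs of the first catch, 137 mm above the table, 40 mm behind the gate's plane and 55 mm to the right of the bay's middle (away from the hinge). Each tab is 8 mm thick, 24 mm wide along the bay's x and stands 100 to 155 mm above the table; the tabs face each other along the bay's y, 50 mm over their outer faces at rest, 26 mm when squeezed fully. A flat arm goes forward from each tab, 108 to 118 mm above the table
- blue_grip (a point): the same for the blue catch, the second, 55 mm to the left of the bay's middle (hinge side): point midway between its tabs, 137 mm above the table; same sizes and axes as the orange catch
- orange_catch (a joint): how far each tab of the orange catch has been squeezed inward, m: 0 at rest, 0.012 fully squeezed (squeezed means at least 0.009). Both tabs move together, about 3 N each, and stay where they are left. The gate is locked until both catches are squeezed. Squeezing blue while orange is at rest spoils the job
- blue_catch (a joint): the same for the blue catch
- gate (a joint): angle of the grey gate (orange stripe) about its upright hinge, rad: 0 shut, grows as its free end swings towards the robot (clockwise from above), stop at 1.6; at least 1.25 counts as wide open. A spring always pulls it shut (2 to 5 N at the handle) and a detent (a sprung brass ball on the bay's front lip under the gate) adds a hump from about 0.3 to 0.55 rad (peak about 6 N at the handle), easier after it
- gate_handle (a point): point on the axis of the gate's black upright post, 162 mm above the table; the round post is 18 mm in diameter, its top is 180 mm and its bracket 85 mm above the table. With the gate shut it stands 32 mm in front of the gate's plane, 70 mm right of the bay's middle; it moves with the gate on a circle of 173 mm radius about the hinge and its axes turn with the gate
- gate_hinge (a point): point on the gate's upright hinge axis, 100 mm left of the bay's middle in the gate's plane, 105 mm above the table
- grey_jar_mid (a point): bystander: white jar with a grey cap, 44 mm diameter, 66 mm tall; its centre, half-way up; leave it alone
- stapler: bystander: black stapler 100 x 32 x 35 mm, origin under its centre; leave it alone
- mouse: bystander: black computer mouse 100 x 60 x 30 mm, origin under its centre; leave it alone

How it is judged:
On the way, in this order (a step that is already met when the one before it is completed fails the run):
1. jar, vial and bottle stand upright in the tray, let go (x of jar_mid in the frame of tray between -0.1 and 0.1 m and y of jar_mid in the frame of tray between -0.048 and 0.048 m and z of jar_mid in the frame of tray between 0.03 and 0.043 m and angle between each of jar_mid, vial_mid, bottle_mid's own z axis and vertical below 0.2 rad and x of vial_mid in the frame of tray between -0.1 and 0.1 m and y of vial_mid in the frame of tray between -0.048 and 0.048 m and z of vial_mid in the frame of tray between 0.032 and 0.045 m and x of bottle_mid in the frame of tray between -0.1 and 0.1 m and y of bottle_mid in the frame of tray between -0.048 and 0.048 m and z of bottle_mid in the frame of tray between 0.0395 and 0.0525 m and contact force between the fingers and jar below 0.05 N and linear speed of each of jar, vial, bottle below 0.03 m/s and contact force between the fingers and vial below 0.05 N and contact force between the fingers and bottle below 0.05 N), for 0.2 s.
2. orange catch squeezed (value of joint orange_catch above 0.009 m), for 0.1 s.
3. blue catch squeezed (value of joint blue_catch above 0.009 m), for 0.1 s.
4. gate swung past its detent (value of joint gate above 0.8 rad).
At the end, for the whole second after the job is handed in: Gate at least 1.25 rad open, still, fingers pushing on it with over 1 N; both catches squeezed 9 mm or more; jar, vial and bottle upright (tilt under 0.2 rad), at rest on the tray's floor inside its walls; grey jar, stapler and mouse within 30 mm of where they began (all of step 1 and value of joint gate above 1.25 rad and velocity of joint gate between -0.1 and 0.1 rad/s and contact force between the fingers and gate above 1 N and value of joint each of orange_catch, blue_catch above 0.009 m and distance of each of grey_jar_mid, stapler, mouse from where it was at the start of the episode below 0.03 m); the arm keeps its last pose, push and grip.
It fails at once if blue catch squeezed while the orange catch is not (value of joint blue_catch above 0.005 m and value of joint orange_catch below 0.007 m).
It fails at once if grey jar disturbed (distance of grey_jar_mid from where it was at the start of the episode above 0.03 m).
It fails at once if stapler disturbed (distance of stapler from where it was at the start of the episode above 0.03 m).
It fails at once if mouse disturbed (distance of mouse from where it was at the start of the episode above 0.03 m).
It also fails if it takes over 72 s, if anything falls off the work surface, if the arm or the gripper's body presses on something with over 40 N, if the wrist force passes 120 N, or if a joint passes its speed limit or range.

## Working session

There is one attempt and no reset: what is moved stays moved. The work goes in short steps, Python scripts to look and compute and a tool call to move; the robot and the scene stay as the last step left them, time stands still between calls to the robot, and variables do not carry over. Pictures are saved under pics/ and viewed, at most 10 in all, crops included, and the job is handed in when it is done.

Besides the shell and the picture viewer there is one more tool, called by a JSON object that holds its "api" and its "payload", one argument or row to a line. arm_command: Moves the arm, as the interface text tells. Its arguments: {"type":"object","properties":{"steps":{"type":"array","items":{"type":"object","properties":{"rot":{"type":"array","items":{"type":"number"}},"slide":{"type":"array","items":{"type":"number"}},"grip":{"type":"number"}}}},"newtons":{"type":"number"}},"required":["steps"]}

```bash
mkdir -p pics; cat > h.py <<'E'
import numpy as np, cv2
from bench import sensors, eyes, order
def ray(p,u,v):
    K=np.array(p["intrinsics"]);T=np.array(p["pose"])
    d=T[:3,:3]@np.linalg.solve(K,[u,v,1.]);return T[:3,3],d
def at(p,u,v,z):
    o,d=ray(p,u,v);return (o+d*(z-o[2])/d[2]).round(4)
def proj(p,P):
    K=np.array(p["intrinsics"]);T=np.array(p["pose"])
    c=np.linalg.inv(T)@np.append(P,1);q=K@c[:3];return q[:2]/q[2]
def save(p,n): cv2.imwrite("pics/"+n,cv2.cvtColor(np.asarray(p["pixels"]),cv2.COLOR_RGB2BGR))
E
python3 - <<'E'
from h import *
s=sensors.read_state();print(s["ee_pos"],s["eef_rot"],s["width"],s["time"])
for c in ["top","scene"]:
    p=eyes.camera(c);save(p,c+"0.png");print(c,np.array(p["pose"]).round(3).tolist(),np.array(p["intrinsics"]).tolist())
    for n in ["jar_mid","vial_mid","bottle_mid","tray","bay","orange_catch","blue_catch","gate_handle","gate","grey_jar_mid","stapler","mouse"]:
        print(n,[(np.round(d["bbox"],1).tolist(),round(d["conf"],2)) for d in eyes.look_for(n,p)[:2]])
E
```

```text
[ 0.22570975 -0.58234499  0.19286094] [ 9.82951933e-01  1.83861292e-01 -1.70714134e-04 -7.02187781e-04] 0.08696253678989975 0.0
top [[-0.008, -0.996, 0.093, 0.416], [-1.0, 0.009, 0.016, -0.067], [-0.017, -0.093, -0.996, 1.287], [0.0, 0.0, 0.0, 1.0]] [[383.1961525163866, 0.0, 326.0543842219888], [0.0, 383.1961525163866, 195.34453271267844], [0.0, 0.0, 1.0]]
jar_mid [([340.5, 220.7, 354.3, 230.8], 0.73), ([214.3, 92.0, 317.0, 198.6], 0.4)]
vial_mid []
bottle_mid [([354.7, 167.6, 364.6, 182.0], 0.51)]
tray [([389.9, 168.2, 432.0, 236.8], 0.57)]
bay [([215.3, 94.8, 319.0, 195.6], 0.77)]
orange_catch [([274.0, 152.8, 281.3, 177.4], 0.47), ([244.7, 166.6, 297.6, 183.9], 0.22)]
blue_catch [([239.3, 154.2, 243.4, 181.2], 0.42), ([238.8, 165.5, 300.2, 184.7], 0.33)]
gate_handle [([236.7, 167.1, 301.4, 186.1], 0.81)]
gate [([237.5, 167.5, 302.0, 186.3], 0.73)]
grey_jar_mid [([350.1, 137.4, 363.4, 153.2], 0.6)]
stapler [([360.2, 250.3, 387.8, 268.1], 0.7), ([216.4, 96.4, 315.8, 194.3], 0.7)]
mouse [([417.1, 245.4, 448.6, 275.1], 0.92), ([236.3, 166.0, 299.8, 185.6], 0.41)]
scene [[-0.542, 0.501
[... 232 characters left out ...]
, 312.1, 221.8], 0.66), ([247.2, 222.2, 413.6, 396.6], 0.34)]
vial_mid [([291.5, 215.4, 301.9, 239.7], 0.46)]
bottle_mid [([257.0, 218.9, 271.3, 247.4], 0.75)]
tray [([201.3, 183.8, 276.3, 234.2], 0.56)]
bay [([248.7, 217.3, 413.0, 400.0], 0.75), ([335.4, 247.8, 350.9, 267.2], 0.16)]
orange_catch [([247.5, 215.9, 417.0, 400.0], 0.71), ([335.7, 247.3, 351.8, 265.7], 0.64)]
blue_catch [([378.4, 264.7, 387.3, 288.8], 0.42)]
gate_handle [([328.8, 219.5, 392.6, 282.3], 0.88)]
gate [([327.4, 216.4, 393.6, 282.6], 0.61)]
grey_jar_mid [([233.8, 243.0, 251.5, 272.5], 0.95)]
stapler [([288.6, 184.4, 321.5, 198.4], 0.93), ([336.1, 244.2, 351.3, 269.9], 0.25)]
mouse [([250.5, 164.6, 264.1, 181.0], 0.7)]
```

```bash
python3 -c "
import cv2
a=cv2.imread('pics/top0.png');cv2.imwrite('pics/top0c.png',cv2.resize(a[85:285,200:467],None,fx=3,fy=3,interpolation=cv2.INTER_CUBIC)[:600,:800])
a=cv2.imread('pics/scene0.png');cv2.imwrite('pics/scene0c.png',cv2.resize(a[150:400,190:440],None,fx=2.4,fy=2.4,interpolation=cv2.INTER_CUBIC))"
```

```text
(no output)
```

View pics/top0c.png

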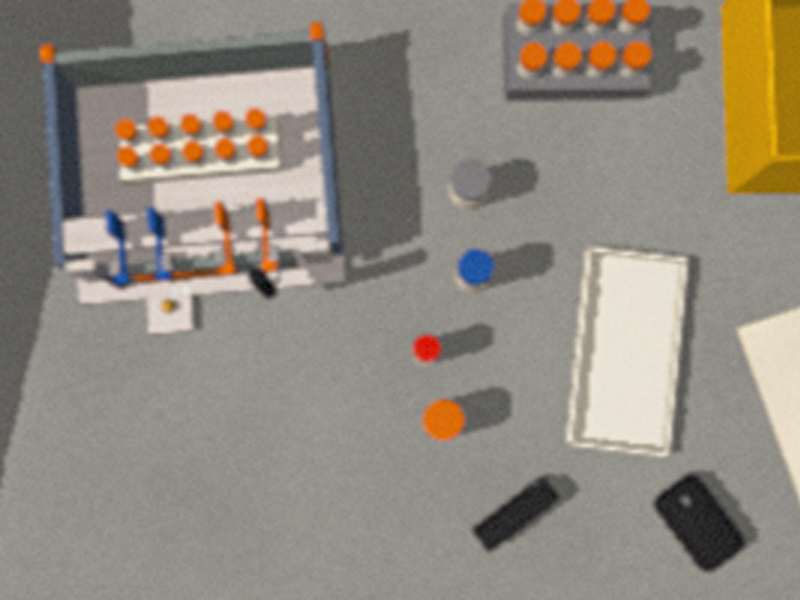

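View pics/scene0c.png

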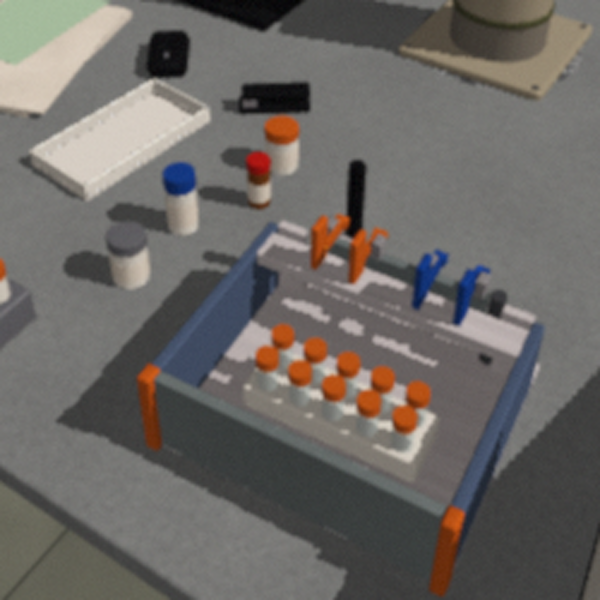

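Top crop: orange cap at full-image (348,225), red (342,201), blue (358,174), tray corners around (397,168)-(430,170)-(423,236)-(389,232). The bay is upper left, with its handle at about (288,179). The scene view agrees with this. Next I'll measure by colour.

```bash
cat > m.py <<'E'
from h import *
def blob(p,lo,hi,roi):
    hsv=cv2.cvtColor(np.asarray(p["pixels"]),cv2.COLOR_RGB2HSV);m=cv2.inRange(hsv,lo,hi)
    if lo[0]<1: m|=cv2.inRange(hsv,(174,)+tuple(lo[1:]),(180,255,255))
    k=np.zeros_like(m);l,t,r,b=map(int,roi);k[t:b,l:r]=m[t:b,l:r]
    n,_,st,c=cv2.connectedComponentsWithStats(k);i=1+np.argmax(st[1:,4]);return c[i],st[i]
def tri(a,ua,b,ub):
    A=[];B=[]
    for p,u in((a,ua),(b,ub)):
        o,d=ray(p,*u);d/=np.linalg.norm(d);M=np.eye(3)-np.outer(d,d);A.append(M);B.append(M@o)
    return np.linalg.lstsq(np.vstack(A),np.hstack(B),rcond=None)[0].round(4)
E
python3 - <<'E'
from m import *
t=eyes.camera("top");s=eyes.camera("scene")
C={"jar":((8,150,120),(20,255,255),(335,215,360,236),(295,190,318,225),.060),"vial":((0,150,100),(6,255,255),(333,190,352,210),(288,208,306,242),.064),"bottle":((100,130,60),(125,255,255),(348,160,370,184),(253,212,276,250),.079)}
for n,(lo,hi,rt,rs,z) in C.items():
    a,sa=blob(t,lo,hi,rt);b,sb=blob(s,lo,hi,rs);print(n,a.round(1),sa,b.round(1),sb,tri(t,a,s,b),at(t,*a,z),at(s,*b,z-.003))
hsv=cv2.cvtColor(np.asarray(t["pixels"]),cv2.COLOR_RGB2HSV)
m=cv2.inRange(hsv,(0,0,150),(180,60,255));k=np.zeros_like(m);k[160:242,382:437]=m[160:242,382:437]
n,l,st,c=cv2.connectedComponentsWithStats(k);i=1+np.argmax(st[1:,4])
ys,xs=np.where(l==i);r=cv2.minAreaRect(np.c_[xs,ys].astype(np.float32))
q=np.array([at(t,*u,.022) for u in cv2.boxPoints(r)]);print(st[i],q,q.mean(0),np.linalg.norm(q-np.roll(q,1,0),axis=1))
a=np.asarray(t["pixels"])[130:200,225:320,::-1];b=np.asarray(s["pixels"])[205:305,320:420,::-1]
cv2.imwrite("pics/bay.png",np.vstack([cv2.resize(a,(475,350),interpolation=2)[:290],cv2.resize(b,(475,475),interpolation=2)[:305]]) if 0 else np.hstack([cv2.resize(a,(380,280),interpolation=2),np.zeros((280,1,3),np.uint8),cv2.resize(b,(280,280),interpolation=2)]))
for d in("top","scene"):
  p={"top":t,"scene":s}[d];R=(225,130,320,200) if d=="top" else (320,205,420,300)
  for nm,lo,hi in(("o",(5,150,100),(20,255,255)),("b",(100,130,50),(125,255,255)),("k",(0,0,0),(180,255,45))):
    h=cv2.cvtColor(np.asarray(p["pixels"]),cv2.COLOR_RGB2HSV);mm=cv2.inRange(h,lo,hi)[R[1]:R[3],R[0]:R[2]]
    n,_,st,c=cv2.connectedComponentsWithStats(mm)
    print(d,nm,[( (st[i][:4]+[R[0],R[1],0,0]).tolist(),int(st[i][4]),(c[i]+R[:2]).round(1).tolist()) for i in range(1,n) if st[i][4]>8])
E
```

```text
jar [347.5 224.5] [341 218  14  14 141] [307.3 203.4] [300 198  14  12 119] [ 0.4361 -0.1136  0.0587] [ 0.4368 -0.1147  0.06  ] [ 0.4336 -0.1137  0.057 ]
vial [342.  200.5] [338 197   9   8  60] [297.5 217.5] [293 213  10  10  75] [ 0.5128 -0.097   0.063 ] [ 0.5134 -0.098   0.064 ] [ 0.5102 -0.0973  0.061 ]
bottle [358.3 173.5] [353 168  11  12  94] [264.2 223.9] [258 218  13  13 143] [ 0.5981 -0.1499  0.0743] [ 0.5978 -0.1503  0.079 ] [ 0.5993 -0.1478  0.076 ]
[ 382  166   47   76 2578] [[ 0.3928 -0.2132  0.022 ]
 [ 0.6348 -0.2397  0.022 ]
 [ 0.6196 -0.3895  0.022 ]
 [ 0.3786 -0.3605  0.022 ]] [ 0.50645  -0.300725  0.022   ] [0.14798287 0.24344661 0.15056919 0.24273854]
top o [([272, 131, 6, 7], 32, [274.6, 134.2]), ([283, 130, 6, 7], 33, [285.6, 133.2]), ([250, 133, 7, 7], 33, [253.0, 136.2]), ([261, 132, 7, 7], 35, [263.9, 135.1]), ([239, 134, 7, 6], 32, [241.8, 136.7]), ([286, 151, 7, 25], 50, [288.0, 163.9]), ([258, 153, 21, 25], 81, [271.8, 168.0]), ([245, 177, 6, 2], 10, [247.5, 177.4])]
top b [([250, 155, 4, 10], 26, [251.5, 159.3]), ([236, 156, 5, 10], 28, [237.8, 160.0]), ([237, 168, 6, 12], 26, [240.2, 175.4]), ([252, 175, 5, 3], 10, [253.9, 176.1])]
top k [([284, 175, 7, 9], 30, [287.1, 178.9])]
scene o [([320, 240, 16, 22], 167, [325.1, 248.7]), ([336, 245, 15, 23], 142, [340.0, 254.6]), ([320, 291, 6, 9], 50, [322.3, 295.1]), ([331, 297, 9, 3], 23, [334.7, 298.1])]
scene b [([362, 255, 14, 23], 147, [367.3, 264.7]), ([379, 261, 15, 24], 119, [384.0, 271.2])]
scene k [([334, 217, 8, 32], 174, [337.8, 231.5]), ([394, 275, 5, 6], 23, [395.8, 277.6])]
```

```bash
python3 - <<'E'
from m import *
from scipy.optimize import least_squares
t=eyes.camera("top");s=eyes.camera("scene")
q=np.array([at(t,*u,.024) for u in [(396.7,167.7),(430,170),(422.7,236),(389.3,232.3)]]);print(q,q.mean(0),np.linalg.norm(q-np.roll(q,1,0),axis=1))
T=[(.04,-.055-.021,.137),(.04,-.055+.021,.137),(.04,.034,.137),(.04,.076,.137),(-.032,-.07,.14)]
U=[(287.7,155.5),(274,156),(251.5,159.3),(237.8,160),(287.1,178.9)]
obs=[(t,P,u) for P,u in zip(T,U)]+[(s,(-.032,-.07,.18),(338.2,218.5)),(s,(.12+.14,.15,.1),None)]
obs=[o for o in obs if o[2]]
def W(x,P):
    c,n=np.cos(x[2]),np.sin(x[2]);return np.array([x[0]+c*P[0]-n*P[1],x[1]+n*P[0]+c*P[1],P[2]])
r=least_squares(lambda x:np.hstack([proj(p,W(x,P))-u for p,P,u in obs]),[.52,.18,0])
x=r.x;print(x,r.fun.round(1).reshape(-1,2).tolist())
L={"tab%d"%i:(.028,y,z) for i,(y,z) in enumerate([])}
for nm,p in(("t",t),("s",s)):
    im=cv2.resize(np.asarray(p["pixels"])[:,:,::-1],None,fx=5,fy=5,interpolation=2)
    def ln(a,b,c=(0,255,0)): cv2.line(im,*[tuple(int(v*5+2) for v in proj(p,W(x,k))) for k in(a,b)],c,1)
    for yc in(-.055,.055):
        for sg in(-1,1):
            for xx in(.028,.052): ln((xx,yc+sg*.021,.1),(xx,yc+sg*.021,.155))
            ln((.028,yc+sg*.021,.155),(.052,yc+sg*.021,.155))
    ln((-.032,-.07,.085),(-.032,-.07,.18),(255,255,0));ln((0,-.15,.1),(.26,-.15,.1));ln((0,.15,.1),(.26,.15,.1));ln((0,-.15,.0),(0,.15,.0));ln((.26,-.15,.1),(.26,.15,.1))
    o=(210,90) if nm=="t" else (290,205)
    globals()[nm+"i"]=im[o[1]*5:o[1]*5+550,o[0]*5:o[0]*5+600]
cv2.imwrite("pics/ov.png",cv2.resize(np.hstack([ti,si]),(798,366)))
cv2.imwrite("pics/ovt.png",np.hstack([ti]))
E
```

```text
[[ 0.6243 -0.282   0.024 ]
 [ 0.6155 -0.3919  0.024 ]
 [ 0.398  -0.3611  0.024 ]
 [ 0.4108 -0.2526  0.024 ]] [ 0.51215 -0.3219   0.024  ] [0.21551476 0.11025176 0.21966996 0.10925241]
[0.6011306  0.14148971 0.08299549] [[-0.4, -0.2], [-0.4, 0.6], [-0.1, -0.7], [-0.0, -0.1], [0.0, -0.2], [-0.3, -1.2]]
```

View pics/ov.png

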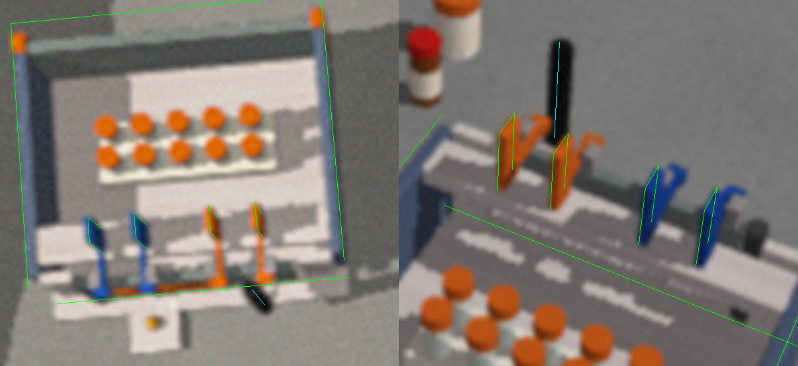

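Tray centre is (0.512,-0.322) with yaw -0.138, and the measured edges of 0.217 x 0.110 match the spec. The bay fits at (0.601,0.1415) with yaw 0.083, and the overlay lines sit on the tabs and post. First move: go above the jar and turn the tool's y axis to 82°.

{"api": "arm_command", "payload": {
  "steps": [
    {"rot": [0, 0, 9.4], "slide": [0.0132, 0.0293, -0.0045], "grip": 1},
    {"rot": [0, 0, 9.4], "slide": [0.0132, 0.0293, -0.0045], "grip": 1},
    {"rot": [0, 0, 9.4], "slide": [0.0132, 0.0293, -0.0045], "grip": 1},
    {"rot": [0, 0, 9.4], "slide": [0.0132, 0.0293, -0.0045], "grip": 1},
    {"rot": [0, 0, 9.4], "slide": [0.0132, 0.0293, -0.0045], "grip": 1},
    {"rot": [0, 0, 9.4], "slide": [0.0132, 0.0293, -0.0045], "grip": 1},
    {"rot": [0, 0, 9.4], "slide": [0.0132, 0.0293, -0.0045], "grip": 1},
    {"rot": [0, 0, 9.4], "slide": [0.0132, 0.0293, -0.0045], "grip": 1}
  ],
  "newtons": 20
}}

```text
time: 2.5
ee_pos: [0.3319, -0.3474, 0.1577]
eef_rot: [0.665, 0.747, -0.0, 0.0]
ft_force: [-0.3, 0.6, 0.5]
width: 0.0871
grip_force: 0.0
```

{"api": "arm_command", "payload": {
  "steps": [
    {"rot": [0, 0, 9.4], "slide": [0.0132, 0.0293, -0.0045], "grip": 1},
    {"rot": [0, 0, 9.4], "slide": [0.0132, 0.0293, -0.0045], "grip": 1},
    {"rot": [0, 0, 9.4], "slide": [0.0132, 0.0293, -0.0045], "grip": 1},
    {"rot": [0, 0, 9.4], "slide": [0.0132, 0.0293, -0.0045], "grip": 1},
    {"rot": [0, 0, 9.4], "slide": [0.0132, 0.0293, -0.0045], "grip": 1},
    {"rot": [0, 0, 9.4], "slide": [0.0132, 0.0293, -0.0045], "grip": 1},
    {"rot": [0, 0, 9.4], "slide": [0.0132, 0.0293, -0.0045], "grip": 1},
    {"rot": [0, 0, 9.4], "slide": [0.0132, 0.0293, -0.0045], "grip": 1}
  ]
}}

```text
time: 3.5
ee_pos: [0.4376, -0.1131, 0.1218]
eef_rot: [0.071, 0.997, -0.0, 0.0]
ft_force: [0.1, 0.5, -0.3]
width: 0.0875
grip_force: 0.0
```

{"api": "arm_command", "payload": {
  "steps": [
    {"slide": [-0.001, -0.001, -0.032], "grip": 1},
    {"slide": [0, 0, -0.032], "grip": 1},
    {"slide": [0, 0, -0.027], "grip": 1},
    {"slide": [0, 0, 0], "grip": 0.8},
    {"slide": [0, 0, 0], "grip": 0},
    {"slide": [0, 0, 0], "grip": 0},
    {"slide": [0, 0, 0], "grip": 0},
    {"slide": [0, 0, 0], "grip": 0}
  ]
}}

```text
schema error: expected keys rot, slide, grip
```

{"api": "arm_command", "payload": {
  "steps": [
    {"rot": [0, 0, 0], "slide": [-0.001, -0.001, -0.032], "grip": 1},
    {"rot": [0, 0, 0], "slide": [0, 0, -0.032], "grip": 1},
    {"rot": [0, 0, 0], "slide": [0, 0, -0.027], "grip": 1},
    {"rot": [0, 0, 0], "slide": [0, 0, 0], "grip": 0.8},
    {"rot": [0, 0, 0], "slide": [0, 0, 0], "grip": 0},
    {"rot": [0, 0, 0], "slide": [0, 0, 0], "grip": 0},
    {"rot": [0, 0, 0], "slide": [0, 0, 0], "grip": 0},
    {"rot": [0, 0, 0], "slide": [0, 0, 0], "grip": 0}
  ]
}}

```text
time: 4.5
ee_pos: [0.4363, -0.1151, 0.0311]
eef_rot: [0.073, 0.997, -0.0, 0.0]
ft_force: [0.4, 0.9, 0.6]
width: 0.045
grip_force: 0.3
```

{"api": "arm_command", "payload": {
  "steps": [
    {"rot": [0, 0, 0], "slide": [0, 0, 0], "grip": 0},
    {"rot": [0, 0, 0], "slide": [0, 0, 0.015], "grip": 0},
    {"rot": [0, 0, 0], "slide": [0, 0, 0.035], "grip": 0},
    {"rot": [0, 0, 0], "slide": [0.001, -0.035, 0], "grip": 0},
    {"rot": [0, 0, 0], "slide": [0.002, -0.054, 0], "grip": 0},
    {"rot": [0, 0, 0], "slide": [0.002, -0.054, 0], "grip": 0},
    {"rot": [0, 0, 0], "slide": [0.002, -0.054, 0], "grip": 0},
    {"rot": [0, 0, 0], "slide": [0, 0, 0], "grip": 0}
  ]
}}

```text
time: 5.5
ee_pos: [0.4419, -0.3165, 0.0811]
eef_rot: [0.076, 0.997, -0.0, -0.0]
ft_force: [0.7, 1.5, -0.6]
width: 0.043
grip_force: 20.0
```

```bash
python3 - <<'E'
from m import *
t=eyes.camera("top");s=sensors.read_state();print(s["ee_pos"],s["width"],s["grip_force"])
p=eyes.camera("wrist");save(p,"w1.png")
E
```

```text
[ 0.44258788 -0.31363705  0.08108888] 0.04316977254347493 19.98748004436493
```

View pics/w1.png

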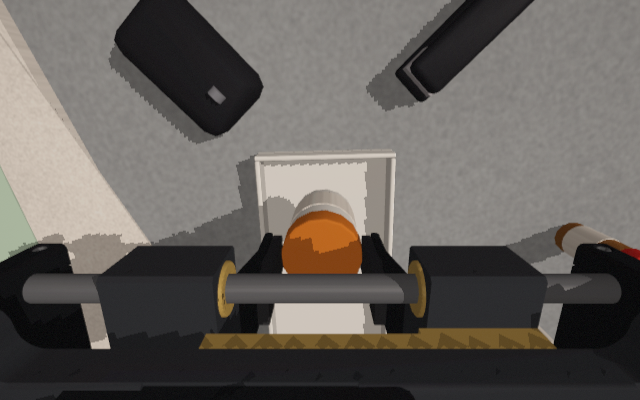

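The wrist view shows the jar upright in the grip at (322,250), over the middle of the tray's width (258-394). I'll lower and release it.

{"api": "arm_command", "payload": {
  "steps": [
    {"rot": [0, 0, 0], "slide": [0, 0, -0.025], "grip": 0},
    {"rot": [0, 0, 0], "slide": [0, 0, -0.014], "grip": 0},
    {"rot": [0, 0, 0], "slide": [0, 0, -0.007], "grip": 0},
    {"rot": [0, 0, 0], "slide": [0, 0, 0], "grip": 0},
    {"rot": [0, 0, 0], "slide": [0, 0, 0], "grip": 0.75},
    {"rot": [0, 0, 0], "slide": [0, 0, 0], "grip": 0.75},
    {"rot": [0, 0, 0], "slide": [0, 0, 0.03], "grip": 0.75},
    {"rot": [0, 0, 0], "slide": [0, 0, 0.055], "grip": 0.75}
  ]
}}

```text
time: 6.6
ee_pos: [0.4418, -0.3113, 0.1192]
eef_rot: [0.073, 0.997, 0.001, -0.002]
ft_force: [-0.2, -0.1, 0.4]
width: 0.0642
grip_force: 0.0
```

{"api": "arm_command", "payload": {
  "steps": [
    {"rot": [0, 0, 0], "slide": [0.01, 0.03, 0], "grip": 0.75},
    {"rot": [0, 0, 0], "slide": [0.0175, 0.053, 0], "grip": 0.75},
    {"rot": [0, 0, 0], "slide": [0.0175, 0.053, 0], "grip": 0.75},
    {"rot": [0, 0, 0], "slide": [0.016, 0.048, 0], "grip": 0.75},
    {"rot": [0, 0, 0], "slide": [0.01, 0.03, 0], "grip": 0.75},
    {"rot": [0, 0, 0], "slide": [0, 0, 0], "grip": 0.75},
    {"rot": [0, 0, 0], "slide": [0, 0, 0], "grip": 0.75},
    {"rot": [0, 0, 0], "slide": [0, 0, -0.03], "grip": 0.75}
  ]
}}

```text
time: 7.6
ee_pos: [0.5155, -0.0999, 0.0911]
eef_rot: [0.075, 0.997, -0.001, 0.002]
ft_force: [-0.5, -0.4, -0.3]
width: 0.0648
grip_force: 0.0
```

```bash
python3 - <<'E'
from m import *
t=eyes.camera("scene");s=sensors.read_state();print(s["ee_pos"],s["width"],s["grip_force"],s["time"])
t=eyes.camera("top")
u,st=blob(t,(8,150,120),(20,255,255),(380,160,435,240));print("jar",at(t,*u,.064),st)
E
```

```text
[ 0.51228932 -0.09961722  0.08608466] 0.06533434765539167 0.0 7.65
jar [ 0.4442 -0.3111  0.064 ] [403 216  14  12 136]
```

{"api": "arm_command", "payload": {
  "steps": [
    {"rot": [0, 0, 0], "slide": [0, 0.001, -0.03], "grip": 0.75},
    {"rot": [0, 0, 0], "slide": [0, 0.001, -0.025], "grip": 0.75},
    {"rot": [0, 0, 0], "slide": [0, 0, 0], "grip": 0.75},
    {"rot": [0, 0, 0], "slide": [0, 0, 0], "grip": 0},
    {"rot": [0, 0, 0], "slide": [0, 0, 0], "grip": 0},
    {"rot": [0, 0, 0], "slide": [0, 0, 0], "grip": 0},
    {"rot": [0, 0, 0], "slide": [0, 0, 0], "grip": 0},
    {"rot": [0, 0, 0], "slide": [0, 0, 0], "grip": 0}
  ]
}}

```text
time: 8.7
ee_pos: [0.5143, -0.096, 0.0349]
eef_rot: [0.073, 0.997, -0.0, 0.0]
ft_force: [0.6, -1.0, 0.6]
width: 0.0288
grip_force: 20.0
```

{"api": "arm_command", "payload": {
  "steps": [
    {"rot": [0, 0, 0], "slide": [0, 0, 0.015], "grip": 0},
    {"rot": [0, 0, 0], "slide": [0, 0, 0.035], "grip": 0},
    {"rot": [0, 0, 0], "slide": [0, -0.03, 0], "grip": 0},
    {"rot": [0, 0, 0], "slide": [0, -0.055, 0], "grip": 0},
    {"rot": [0, 0, 0], "slide": [-0.001, -0.055, 0], "grip": 0},
    {"rot": [0, 0, 0], "slide": [-0.001, -0.055, 0], "grip": 0},
    {"rot": [0, 0, 0], "slide": [0, -0.031, 0], "grip": 0},
    {"rot": [0, 0, 0], "slide": [0, 0, 0], "grip": 0}
  ]
}}

```text
time: 9.7
ee_pos: [0.5113, -0.325, 0.0852]
eef_rot: [0.076, 0.997, -0.0, 0.0]
ft_force: [0.1, 1.2, -0.6]
width: 0.0287
grip_force: 20.0
```

{"api": "arm_command", "payload": {
  "steps": [
    {"rot": [0, 0, 0], "slide": [0, 0, -0.025], "grip": 0},
    {"rot": [0, 0, 0], "slide": [0, 0, -0.014], "grip": 0},
    {"rot": [0, 0, 0], "slide": [0, 0, -0.007], "grip": 0},
    {"rot": [0, 0, 0], "slide": [0, 0, 0], "grip": 0},
    {"rot": [0, 0, 0], "slide": [0, 0, 0], "grip": 0.7},
    {"rot": [0, 0, 0], "slide": [0, 0, 0], "grip": 0.7},
    {"rot": [0, 0, 0], "slide": [0, 0, 0.03], "grip": 0.7},
    {"rot": [0, 0, 0], "slide": [0, 0, 0.055], "grip": 0.75}
  ]
}}

```text
time: 10.7
ee_pos: [0.5108, -0.3212, 0.1229]
eef_rot: [0.073, 0.997, 0.001, -0.002]
ft_force: [0.9, -1.5, 1.2]
width: 0.06
grip_force: 0.0
```

{"api": "arm_command", "payload": {
  "steps": [
    {"rot": [0, 0, 0], "slide": [0.012, 0.022, 0], "grip": 0.75},
    {"rot": [0, 0, 0], "slide": [0.026, 0.052, 0], "grip": 0.75},
    {"rot": [0, 0, 0], "slide": [0.026, 0.052, 0], "grip": 0.75},
    {"rot": [0, 0, 0], "slide": [0.015, 0.03, 0], "grip": 0.75},
    {"rot": [0, 0, 0], "slide": [0.008, 0.016, 0], "grip": 0.75},
    {"rot": [0, 0, 0], "slide": [0, 0, 0], "grip": 0.75},
    {"rot": [0, 0, 0], "slide": [0, 0, 0], "grip": 0.75},
    {"rot": [0, 0, 0], "slide": [0, 0, -0.025], "grip": 0.75}
  ]
}}

```text
time: 11.7
ee_pos: [0.5999, -0.1525, 0.1001]
eef_rot: [0.075, 0.997, -0.001, 0.002]
ft_force: [-0.1, 0.2, -1.0]
width: 0.0652
grip_force: 0.0
```

{"api": "arm_command", "payload": {
  "steps": [
    {"rot": [0, 0, 0], "slide": [0, 0, -0.03], "grip": 0.75},
    {"rot": [0, 0, 0], "slide": [0, 0, -0.024], "grip": 0.75},
    {"rot": [0, 0, 0], "slide": [0, 0, 0], "grip": 0.75},
    {"rot": [0, 0, 0], "slide": [0, 0, 0], "grip": 0},
    {"rot": [0, 0, 0], "slide": [0, 0, 0], "grip": 0},
    {"rot": [0, 0, 0], "slide": [0, 0, 0], "grip": 0},
    {"rot": [0, 0, 0], "slide": [0, 0, 0], "grip": 0},
    {"rot": [0, 0, 0], "slide": [0, 0, 0], "grip": 0}
  ]
}}

```text
time: 12.7
ee_pos: [0.5995, -0.15, 0.0452]
eef_rot: [0.073, 0.997, -0.0, 0.0]
ft_force: [0.0, 0.7, 4.5]
width: 0.0371
grip_force: 20.0
```

{"api": "arm_command", "payload": {
  "steps": [
    {"rot": [0, 0, 0], "slide": [0, 0, 0.015], "grip": 0},
    {"rot": [0, 0, 0], "slide": [0, 0, 0.035], "grip": 0},
    {"rot": [0, 0, 0], "slide": [-0.003, -0.03, 0], "grip": 0},
    {"rot": [0, 0, 0], "slide": [-0.005, -0.05, 0], "grip": 0},
    {"rot": [0, 0, 0], "slide": [-0.005, -0.05, 0], "grip": 0},
    {"rot": [0, 0, 0], "slide": [-0.004, -0.035, 0], "grip": 0},
    {"rot": [0, 0, 0], "slide": [-0.001, -0.017, 0], "grip": 0},
    {"rot": [0, 0, 0], "slide": [0, 0, 0], "grip": 0}
  ]
}}

```text
time: 13.7
ee_pos: [0.5811, -0.3323, 0.0948]
eef_rot: [0.074, 0.997, 0.0, 0.0]
ft_force: [0.3, 0.5, -1.0]
width: 0.037
grip_force: 20.0
```

{"api": "arm_command", "payload": {
  "steps": [
    {"rot": [0, 0, 0], "slide": [0, 0, -0.025], "grip": 0},
    {"rot": [0, 0, 0], "slide": [0, 0, -0.014], "grip": 0},
    {"rot": [0, 0, 0], "slide": [0, 0, -0.007], "grip": 0},
    {"rot": [0, 0, 0], "slide": [0, 0, 0], "grip": 0},
    {"rot": [0, 0, 0], "slide": [0, 0, 0], "grip": 0.75},
    {"rot": [0, 0, 0], "slide": [0, 0, 0], "grip": 0.75},
    {"rot": [0, 0, 0], "slide": [0, 0, 0.03], "grip": 0.75},
    {"rot": [0, 0, 0], "slide": [0, 0, 0.06], "grip": 0.75}
  ]
}}

```text
time: 14.7
ee_pos: [0.5795, -0.3314, 0.1372]
eef_rot: [0.073, 0.997, 0.001, -0.002]
ft_force: [0.3, -1.2, -0.2]
width: 0.0636
grip_force: 0.0
```

{"api": "arm_command", "payload": {
  "steps": [
    {"rot": [0, 0, 0], "slide": [0.002, 0.015, 0.04], "grip": 1},
    {"rot": [0, 0, 1.5], "slide": [0.006, 0.042, 0.04], "grip": 1},
    {"rot": [0, 0, 1.5], "slide": [0.0085, 0.055, 0.02], "grip": 1},
    {"rot": [0, 0, 1.5], "slide": [0.0085, 0.055, 0], "grip": 1},
    {"rot": [0, 0, 1.5], "slide": [0.0085, 0.055, 0], "grip": 1},
    {"rot": [0, 0, 1.5], "slide": [0.0085, 0.055, 0], "grip": 1},
    {"rot": [0, 0, 1.5], "slide": [0.0085, 0.055, 0], "grip": 1},
    {"rot": [0, 0, 1.5], "slide": [0.0085, 0.055, 0], "grip": 1}
  ]
}}

```text
time: 15.7
ee_pos: [0.6402, 0.0566, 0.239]
eef_rot: [-0.018, 1.0, -0.0, 0.0]
ft_force: [-0.1, -0.0, 0.2]
width: 0.0871
grip_force: 0.0
```

{"api": "arm_command", "payload": {
  "steps": [
    {"rot": [0, 0, 2.4], "slide": [0.006, 0.035, 0], "grip": 1},
    {"rot": [0, 0, 0], "slide": [0, 0, 0], "grip": 1},
    {"rot": [0, 0, 0], "slide": [0, 0, 0], "grip": 1},
    {"rot": [0, 0, 0], "slide": [0, 0, 0], "grip": 1},
    {"rot": [0, 0, 0], "slide": [0, 0, 0], "grip": 1},
    {"rot": [0, 0, 0], "slide": [0, 0, 0], "grip": 1},
    {"rot": [0, 0, 0], "slide": [0, 0, 0], "grip": 1},
    {"rot": [0, 0, 0], "slide": [0, 0, 0], "grip": 1}
  ]
}}

```text
time: 16.7
ee_pos: [0.6461, 0.09, 0.2387]
eef_rot: [-0.039, 0.999, 0.0, 0.0]
ft_force: [1.3, 0.1, 0.8]
width: 0.0869
grip_force: 0.0
```

```bash
python3 - <<'E'
from m import *
t=eyes.camera("top");s=sensors.read_state();print(s["ee_pos"],s["eef_rot"],s["time"])
for n,lo,hi,z in(("jar",(8,150,120),(20,255,255),.064),("vial",(0,150,100),(6,255,255),.068),("bottle",(100,130,60),(125,255,255),.083)):
    u,st=blob(t,lo,hi,(380,160,435,240));print(n,at(t,*u,z),st)
p=eyes.camera("wrist");
x=(.6011,.1415,.083)
def W(P):
    c,n=np.cos(x[2]),np.sin(x[2]);return np.array([x[0]+c*P[0]-n*P[1],x[1]+n*P[0]+c*P[1],P[2]])
im=np.asarray(p["pixels"])[:,:,::-1].copy();print(np.array(p["pose"]).round(3).tolist())
def ln(a,b,c=(0,255,0)): cv2.line(im,*[tuple(int(v) for v in proj(p,W(k))) for k in(a,b)],c,1)
for yc in(-.055,.055):
    for sg in(-1,1):
        for o in(.017,.025): ln((.028,yc+sg*o,.155),(.052,yc+sg*o,.155))
ln((-.032,-.07,.085),(-.032,-.07,.18),(255,255,0));ln((0,-.1,.105),(0,.1,.105))
cv2.imwrite("pics/w2.png",im);cv2.imwrite("pics/w2raw.png",np.asarray(p["pixels"])[:,:,::-1]);np.savez("w2.npz",pose=p["pose"],intrinsics=p["intrinsics"])
E
```

```text
[0.64612933 0.09003135 0.23870488] [-3.91533539e-02  9.99233213e-01  3.57204328e-05  2.19739020e-05] 16.75
jar [ 0.4441 -0.3112  0.064 ] [403 216  14  12 135]
vial [ 0.5109 -0.3219  0.068 ] [408 197  10   8  62]
bottle [ 0.5795 -0.3307  0.083 ] [410 174  12  10  93]
[[-0.078, 0.956, 0.283, 0.569], [0.997, 0.074, 0.024, 0.085], [0.002, 0.284, -0.959, 0.429], [0.0, 0.0, 0.0, 1.0]]
```

View pics/w2.png

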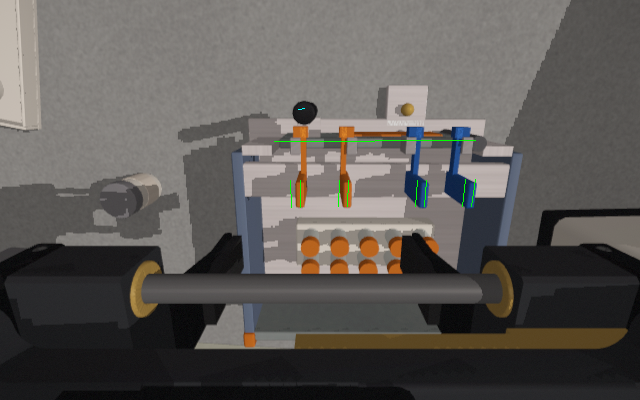

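Jar, vial and bottle stand in the tray at the intended places. In the wrist view the handle top is at (305,112), the orange tabs at about (300,190) and (345,190), and the blue ones at (420,190) and (465,190). The model is within about 3 px, so I'll zoom in to refine.

```bash
python3 -c "
import cv2
a=cv2.imread('pics/w2raw.png');cv2.imwrite('pics/w2z.png',cv2.resize(a[95:215,285:485],None,fx=4,fy=4,interpolation=cv2.INTER_CUBIC))"
```

```text
(no output)
```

View pics/w2z.png

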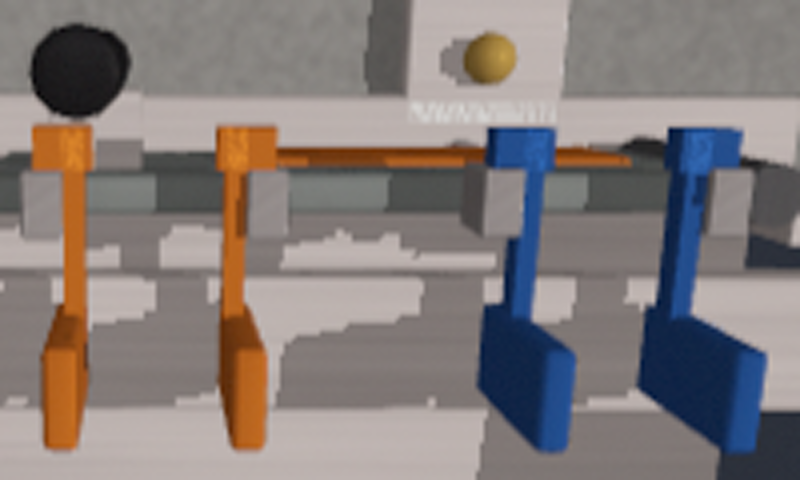

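The zoom gives tab-top centres at (300,194.5), (347.5,194.5), (424,195) and (471,195.5), and the handle top at (303,112.5). I'll refit.

```bash
python3 - <<'E'
from m import *
from scipy.optimize import least_squares
p=dict(np.load("w2.npz"))
T=[(.04,-.076,.155),(.04,-.034,.155),(.04,.034,.155),(.04,.076,.155),(-.032,-.07,.18)]
U=[(300.2,194.5),(347.5,194.5),(424.2,195),(471.2,195.5),(303,112.5)]
for u,P in zip(U,T): print(at(p,*u,P[2]))
def W(x,P):
    c,n=np.cos(x[2]),np.sin(x[2]);return np.array([x[0]+c*P[0]-n*P[1],x[1]+n*P[0]+c*P[1],P[2]])
r=least_squares(lambda x:np.hstack([proj(p,W(x,P))-u for P,u in zip(T,U)]),[.6,.14,.08]);x=r.x
print(x.round(4),r.fun.round(1))
for n,P in(("og",(.04,-.055,0)),("bg",(.04,.055,0)),("handle",(-.032,-.07,0)),("hinge",(0,.1,0))):print(n,W(x,P).round(4))
E
```

```text
[0.6473 0.0728 0.155 ]
[0.6441 0.1143 0.155 ]
[0.6393 0.1818 0.155 ]
[0.6366 0.2232 0.155 ]
[0.5767 0.0723 0.18  ]
[0.6023 0.1448 0.0792] [-0.8  0.9 -0.4  0.8  0.1  0.2  0.7 -0.4  0.4 -1.1]
og [0.6465 0.0931 0.    ]
bg [0.6378 0.2028 0.    ]
handle [0.5759 0.0725 0.    ]
hinge [0.5944 0.2445 0.    ]
```

{"api": "arm_command", "payload": {
  "steps": [
    {"rot": [0, 0, 0], "slide": [0, 0.0025, -0.03], "grip": 1},
    {"rot": [0, 0, 0], "slide": [0, 0, -0.04], "grip": 1},
    {"rot": [0, 0, 0], "slide": [0, 0, -0.03], "grip": 1},
    {"rot": [0, 0, 0], "slide": [0, 0, -0.018], "grip": 1},
    {"rot": [0, 0, 0], "slide": [0, 0, 0], "grip": 1},
    {"rot": [0, 0, 0], "slide": [0, 0, 0], "grip": 0.5},
    {"rot": [0, 0, 0], "slide": [0, 0, 0], "grip": 0.2},
    {"rot": [0, 0, 0], "slide": [0, 0, 0], "grip": 0.2}
  ],
  "newtons": 25
}}

```text
time: 17.8
ee_pos: [0.6465, 0.0926, 0.1215]
eef_rot: [-0.039, 0.999, 0.0, 0.001]
ft_force: [-0.5, 0.7, -0.1]
width: 0.0649
grip_force: 0.0
```

{"api": "arm_command", "payload": {
  "steps": [
    {"rot": [0, 0, 0], "slide": [0, 0, 0], "grip": 0.2},
    {"rot": [0, 0, 0], "slide": [0, 0, 0], "grip": 0.2},
    {"rot": [0, 0, 0], "slide": [0, 0, 0], "grip": 0.2},
    {"rot": [0, 0, 0], "slide": [0, 0, 0], "grip": 0.2},
    {"rot": [0, 0, 0], "slide": [0, 0, 0], "grip": 0.2},
    {"rot": [0, 0, 0], "slide": [0, 0, 0], "grip": 0.2},
    {"rot": [0, 0, 0], "slide": [0, 0, 0], "grip": 0.2},
    {"rot": [0, 0, 0], "slide": [0, 0, 0], "grip": 0.2}
  ]
}}

```text
time: 18.8
ee_pos: [0.6463, 0.0918, 0.1209]
eef_rot: [-0.039, 0.999, -0.0, 0.0]
ft_force: [-0.9, -4.5, 4.4]
width: 0.0224
grip_force: 25.1
```

{"api": "arm_command", "payload": {
  "steps": [
    {"rot": [0, 0, 0], "slide": [0, 0, 0], "grip": 1},
    {"rot": [0, 0, 0], "slide": [0, 0, 0], "grip": 1},
    {"rot": [0, 0, 0], "slide": [0, 0, 0], "grip": 1},
    {"rot": [0, 0, 0], "slide": [0, 0, 0.03], "grip": 1},
    {"rot": [0, 0, 0], "slide": [0, 0, 0.05], "grip": 1},
    {"rot": [0, 0, 0], "slide": [0, 0, 0.035], "grip": 1},
    {"rot": [0, 0, 0], "slide": [0, 0, 0], "grip": 1},
    {"rot": [0, 0, 0], "slide": [0, 0, 0], "grip": 1}
  ]
}}

```text
time: 19.8
ee_pos: [0.6458, 0.0928, 0.2348]
eef_rot: [-0.039, 0.999, 0.0, -0.001]
ft_force: [-0.5, 0.3, -0.4]
width: 0.0857
grip_force: 0.0
```

```bash
python3 - <<'E'
from m import *
p=eyes.camera("wrist");s=sensors.read_state();print(s["ee_pos"],s["width"])
cv2.imwrite("pics/w3.png",cv2.resize(np.asarray(p["pixels"])[95:255,265:485,::-1],None,fx=3.6,fy=3.6,interpolation=2))
np.savez("w3.npz",pose=p["pose"],intrinsics=p["intrinsics"])
E
```

```text
[0.64557268 0.09263597 0.23431396] 0.08631992766810966
```

View pics/w3.png

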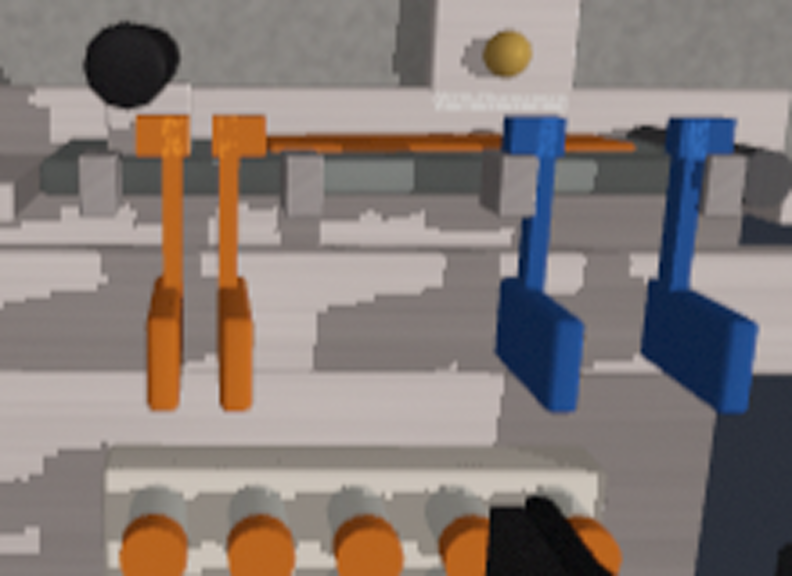

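The orange tabs now sit 73 px apart against blue's 170 px (42 mm), which is 18 mm between centres, so orange is fully squeezed. Blue is next.

{"api": "arm_command", "payload": {
  "steps": [
    {"rot": [0, 0, 0], "slide": [-0.0025, 0.0325, 0], "grip": 1},
    {"rot": [0, 0, 0], "slide": [-0.004, 0.0445, 0], "grip": 1},
    {"rot": [0, 0, 0], "slide": [-0.0022, 0.0325, 0], "grip": 1},
    {"rot": [0, 0, 0], "slide": [0, 0, 0], "grip": 1},
    {"rot": [0, 0, 0], "slide": [0, 0, -0.03], "grip": 1},
    {"rot": [0, 0, 0], "slide": [0, 0, -0.04], "grip": 1},
    {"rot": [0, 0, 0], "slide": [0, 0, -0.03], "grip": 1},
    {"rot": [0, 0, 0], "slide": [0, 0, -0.015], "grip": 1}
  ]
}}

```text
time: 20.85
ee_pos: [0.6366, 0.2004, 0.118]
eef_rot: [-0.039, 0.999, -0.001, -0.002]
ft_force: [-0.1, 0.2, -0.6]
width: 0.0875
grip_force: 0.0
```

{"api": "arm_command", "payload": {
  "steps": [
    {"rot": [0, 0, 0], "slide": [0, 0, 0], "grip": 1},
    {"rot": [0, 0, 0], "slide": [0, 0, 0], "grip": 0.5},
    {"rot": [0, 0, 0], "slide": [0, 0, 0], "grip": 0.2},
    {"rot": [0, 0, 0], "slide": [0, 0, 0], "grip": 0.2},
    {"rot": [0, 0, 0], "slide": [0, 0, 0], "grip": 0.2},
    {"rot": [0, 0, 0], "slide": [0, 0, 0], "grip": 0.2},
    {"rot": [0, 0, 0], "slide": [0, 0, 0], "grip": 0.2},
    {"rot": [0, 0, 0], "slide": [0, 0, 0], "grip": 0.2}
  ]
}}

```text
time: 21.85
ee_pos: [0.6377, 0.2014, 0.1209]
eef_rot: [-0.039, 0.999, -0.0, 0.0]
ft_force: [0.2, -3.6, 4.0]
width: 0.0248
grip_force: 6.1
```

{"api": "arm_command", "payload": {
  "steps": [
    {"rot": [0, 0, 0], "slide": [0, 0, 0], "grip": 0.2},
    {"rot": [0, 0, 0], "slide": [0, 0, 0], "grip": 0.2},
    {"rot": [0, 0, 0], "slide": [0, 0, 0], "grip": 0.2},
    {"rot": [0, 0, 0], "slide": [0, 0, 0], "grip": 0.2},
    {"rot": [0, 0, 0], "slide": [0, 0, 0], "grip": 0.2},
    {"rot": [0, 0, 0], "slide": [0, 0, 0], "grip": 0.2},
    {"rot": [0, 0, 0], "slide": [0, 0, 0], "grip": 0.2},
    {"rot": [0, 0, 0], "slide": [0, 0, 0], "grip": 0.2}
  ]
}}

```text
time: 22.85
ee_pos: [0.6378, 0.2014, 0.1209]
eef_rot: [-0.039, 0.999, -0.0, 0.0]
ft_force: [0.0, -5.1, 5.4]
width: 0.0228
grip_force: 25.1
```

{"api": "arm_command", "payload": {
  "steps": [
    {"rot": [0, 0, 0], "slide": [0, 0, 0], "grip": 1},
    {"rot": [0, 0, 0], "slide": [0, 0, 0], "grip": 1},
    {"rot": [0, 0, 0], "slide": [0, 0, 0], "grip": 1},
    {"rot": [0, 0, 0], "slide": [0, 0, 0.03], "grip": 1},
    {"rot": [0, 0, 0], "slide": [0, 0, 0.05], "grip": 1},
    {"rot": [0, 0, 0], "slide": [0, 0, 0.04], "grip": 1},
    {"rot": [0, 0, 0], "slide": [-0.01, -0.02, 0], "grip": 1},
    {"rot": [0, 0, 0], "slide": [-0.02, -0.04, 0], "grip": 1}
  ]
}}

```text
time: 23.85
ee_pos: [0.6069, 0.1439, 0.2406]
eef_rot: [-0.041, 0.999, 0.001, 0.0]
ft_force: [0.3, -0.6, 0.5]
width: 0.0858
grip_force: 0.0
```

{"api": "arm_command", "payload": {
  "steps": [
    {"rot": [0, 0, 0], "slide": [-0.02, -0.04, 0], "grip": 1},
    {"rot": [0, 0, 0], "slide": [-0.012, -0.029, 0], "grip": 1},
    {"rot": [0, 0, 0], "slide": [0, 0, 0], "grip": 1},
    {"rot": [0, 0, 0], "slide": [0, 0, 0], "grip": 1},
    {"rot": [0, 0, 0], "slide": [0, 0, 0], "grip": 1},
    {"rot": [0, 0, 0], "slide": [0, 0, 0], "grip": 1},
    {"rot": [0, 0, 0], "slide": [0, 0, 0], "grip": 1},
    {"rot": [0, 0, 0], "slide": [0, 0, 0], "grip": 1}
  ]
}}

```text
time: 24.85
ee_pos: [0.5754, 0.0733, 0.2406]
eef_rot: [-0.039, 0.999, 0.0, -0.0]
ft_force: [0.5, -0.1, -0.1]
width: 0.0872
grip_force: 0.0
```

```bash
python3 - <<'E'
from m import *
p=eyes.camera("wrist");s=sensors.read_state();print(s["ee_pos"],s["width"],s["time"])
a=np.asarray(p["pixels"])[:,:,::-1];cv2.imwrite("pics/w4.png",a)
np.savez("w4.npz",pose=p["pose"],intrinsics=p["intrinsics"])
for P in[(.5759,.0725,.18)]+[(x,y,.155) for x,y in((.6378,.2028),(.6465,.0931))]:print(proj(p,P).round(0))
for l,h in(((5,150,60),(20,255,255)),((100,130,40),(125,255,255))):
    m=cv2.inRange(cv2.cvtColor(np.asarray(p["pixels"]),cv2.COLOR_RGB2HSV),l,h);n,_,st,c=cv2.connectedComponentsWithStats(m);print([v.tolist() for v in st[1:] if v[4]>60])
E
```

```text
[0.57543258 0.07311385 0.24062098] 0.087164926334889 24.9
[319. 203.]
[451. 267.]
[335. 267.]
[[9, 79, 13, 22, 106], [406, 162, 11, 10, 90], [337, 189, 106, 85, 1491], [322, 197, 10, 77, 441], [131, 261, 31, 56, 752], [482, 261, 31, 56, 779], [311, 303, 17, 25, 340], [339, 303, 17, 26, 342], [366, 303, 18, 26, 346], [392, 303, 20, 26, 360], [419, 313, 18, 16, 111], [295, 328, 332, 21, 5086]]
[[422, 197, 43, 77, 1526]]
```

View pics/w4.png

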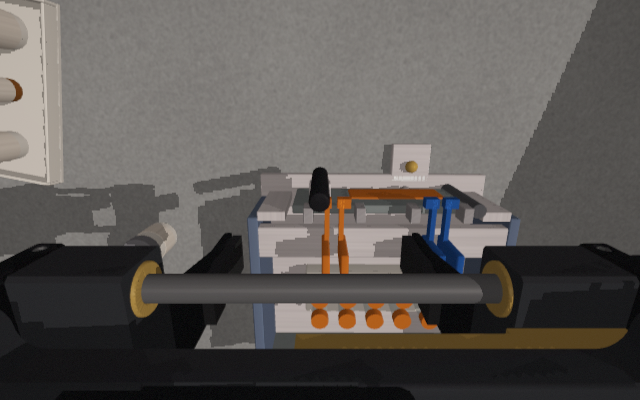

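Both catches are squeezed: the blue arms are close together at (432-450,205). The handle top is at (319,203), exactly where the model puts it. I'll descend and grip the post while a script works out the arc.

{"api": "arm_command", "payload": {
  "steps": [
    {"rot": [0, 0, 0], "slide": [0, -0.0005, -0.03], "grip": 1},
    {"rot": [0, 0, 0], "slide": [0, 0, -0.04], "grip": 1},
    {"rot": [0, 0, 0], "slide": [0, 0, -0.035], "grip": 1},
    {"rot": [0, 0, 0], "slide": [0, 0, 0], "grip": 1},
    {"rot": [0, 0, 0], "slide": [0, 0, 0], "grip": 0.5},
    {"rot": [0, 0, 0], "slide": [0, 0, 0], "grip": 0},
    {"rot": [0, 0, 0], "slide": [0, 0, 0], "grip": 0},
    {"rot": [0, 0, 0], "slide": [0, 0, 0], "grip": 0}
  ],
  "newtons": 55
}}

```text
time: 25.9
ee_pos: [0.5756, 0.0726, 0.1362]
eef_rot: [-0.039, 0.999, 0.0, 0.0]
ft_force: [-1.2, -0.2, -0.4]
width: 0.055
grip_force: 0.0
```

{"api": "arm_command", "payload": {
  "steps": [
    {"rot": [0, 0, 0], "slide": [0, 0, 0], "grip": 0},
    {"rot": [0, 0, 0], "slide": [0, 0, 0], "grip": 0},
    {"rot": [0, 0, 0], "slide": [0, 0, 0], "grip": 0},
    {"rot": [0, 0, 0], "slide": [0, 0, 0], "grip": 0},
    {"rot": [0, 0, 0], "slide": [0, 0, 0], "grip": 0},
    {"rot": [0, 0, 0], "slide": [0, 0, 0], "grip": 0},
    {"rot": [0, 0, 0], "slide": [0, 0, 0], "grip": 0},
    {"rot": [0, 0, 0], "slide": [0, 0, 0], "grip": 0}
  ]
}}

```text
time: 26.9
ee_pos: [0.5755, 0.0713, 0.1356]
eef_rot: [-0.039, 0.999, -0.001, -0.0]
ft_force: [-0.5, -5.0, 1.2]
width: 0.0167
grip_force: 55.0
```

```bash
python3 - <<'E'
import numpy as np
a=np.radians(-96.1-np.arange(0,86,3.5));P=.173*np.c_[np.cos(a),np.sin(a)]
print(np.diff(P,axis=0).round(4).tolist());print((P+[.5944,.2445]).round(3)[-1])
E
```

```text
[[-0.0105, 0.0014], [-0.0104, 0.0021], [-0.0102, 0.0027], [-0.01, 0.0033], [-0.0098, 0.0039], [-0.0095, 0.0045], [-0.0093, 0.0051], [-0.0089, 0.0057], [-0.0086, 0.0062], [-0.0082, 0.0067], [-0.0077, 0.0072], [-0.0073, 0.0076], [-0.0068, 0.0081], [-0.0063, 0.0085], [-0.0058, 0.0088], [-0.0052, 0.0092], [-0.0047, 0.0095], [-0.0041, 0.0098], [-0.0035, 0.01], [-0.0029, 0.0102], [-0.0022, 0.0103], [-0.0016, 0.0104], [-0.0009, 0.0105], [-0.0003, 0.0106]]
[0.421 0.245]
```

{"api": "arm_command", "payload": {
  "steps": [
    {"rot": [0, 0, -3.5], "slide": [-0.0105, 0.0014, 0], "grip": 0},
    {"rot": [0, 0, -3.5], "slide": [-0.0104, 0.0021, 0], "grip": 0},
    {"rot": [0, 0, -3.5], "slide": [-0.0102, 0.0027, 0], "grip": 0},
    {"rot": [0, 0, -3.5], "slide": [-0.01, 0.0033, 0], "grip": 0},
    {"rot": [0, 0, -3.5], "slide": [-0.0098, 0.0039, 0], "grip": 0},
    {"rot": [0, 0, -3.5], "slide": [-0.0095, 0.0045, 0], "grip": 0},
    {"rot": [0, 0, -3.5], "slide": [-0.0093, 0.0051, 0], "grip": 0},
    {"rot": [0, 0, -3.5], "slide": [-0.0089, 0.0057, 0], "grip": 0}
  ]
}}

```text
time: 27.9
ee_pos: [0.4973, 0.1, 0.1356]
eef_rot: [0.205, 0.979, -0.0, 0.001]
ft_force: [3.1, -4.7, -2.9]
width: 0.0164
grip_force: 55.0
```

Tracking is good and the forces are small. Continuing.

{"api": "arm_command", "payload": {
  "steps": [
    {"rot": [0, 0, -3.5], "slide": [-0.0086, 0.0062, 0], "grip": 0},
    {"rot": [0, 0, -3.5], "slide": [-0.0082, 0.0067, 0], "grip": 0},
    {"rot": [0, 0, -3.5], "slide": [-0.0077, 0.0072, 0], "grip": 0},
    {"rot": [0, 0, -3.5], "slide": [-0.0073, 0.0076, 0], "grip": 0},
    {"rot": [0, 0, -3.5], "slide": [-0.0068, 0.0081, 0], "grip": 0},
    {"rot": [0, 0, -3.5], "slide": [-0.0063, 0.0085, 0], "grip": 0},
    {"rot": [0, 0, -3.5], "slide": [-0.0058, 0.0088, 0], "grip": 0},
    {"rot": [0, 0, -3.5], "slide": [-0.0052, 0.0092, 0], "grip": 0}
  ]
}}

```text
time: 28.9
ee_pos: [0.4409, 0.1633, 0.1356]
eef_rot: [0.436, 0.9, -0.0, 0.0]
ft_force: [2.4, -4.0, -3.0]
width: 0.0166
grip_force: 55.0
```

{"api": "arm_command", "payload": {
  "steps": [
    {"rot": [0, 0, -3.5], "slide": [-0.0047, 0.0095, 0], "grip": 0},
    {"rot": [0, 0, -3.5], "slide": [-0.0041, 0.0098, 0], "grip": 0},
    {"rot": [0, 0, -3.5], "slide": [-0.0035, 0.01, 0], "grip": 0},
    {"rot": [0, 0, -3.5], "slide": [-0.0029, 0.0102, 0], "grip": 0},
    {"rot": [0, 0, -3.5], "slide": [-0.0022, 0.0103, 0], "grip": 0},
    {"rot": [0, 0, -3.5], "slide": [-0.0016, 0.0104, 0], "grip": 0},
    {"rot": [0, 0, -3.5], "slide": [-0.0009, 0.0105, 0], "grip": 0},
    {"rot": [0, 0, 0], "slide": [0, 0, 0], "grip": 0}
  ]
}}

```text
time: 29.9
ee_pos: [0.4216, 0.2341, 0.1355]
eef_rot: [0.616, 0.788, 0.0, 0.001]
ft_force: [4.1, -5.4, -1.6]
width: 0.0168
grip_force: 55.0
```

{"api": "arm_command", "payload": {
  "steps": [
    {"rot": [0, 0, 0], "slide": [0, 0, 0], "grip": 0},
    {"rot": [0, 0, 0], "slide": [0, 0, 0], "grip": 0},
    {"rot": [0, 0, 0], "slide": [0, 0, 0], "grip": 0},
    {"rot": [0, 0, 0], "slide": [0, 0, 0], "grip": 0},
    {"rot": [0, 0, 0], "slide": [0, 0, 0], "grip": 0},
    {"rot": [0, 0, 0], "slide": [0, 0, 0], "grip": 0},
    {"rot": [0, 0, 0], "slide": [0, 0, 0], "grip": 0},
    {"rot": [0, 0, 0], "slide": [0, 0, 0], "grip": 0}
  ]
}}

```text
time: 30.9
ee_pos: [0.4216, 0.2334, 0.1356]
eef_rot: [0.616, 0.788, -0.0, 0.001]
ft_force: [2.4, -4.4, -1.4]
width: 0.0167
grip_force: 55.0
```

```bash
python3 - <<'E'
from m import *
s=sensors.read_state();e=np.array(s["ee_pos"]);d=e[:2]-[.5944,.2445]
print(e,s["time"],"angle",np.radians(-96.1)-np.arctan2(d[1],d[0]),np.hypot(*d),s["width"],s["grip_force"])
t=eyes.camera("top");a=cv2.resize(np.asarray(t["pixels"])[90:285,200:460,::-1],None,fx=3,fy=3,interpolation=2);cv2.imwrite("pics/end.png",a)
for n,lo,hi,z in(("jar",(8,150,120),(20,255,255),.064),("vial",(0,150,100),(6,255,255),.068),("bottle",(100,130,60),(125,255,255),.083)):
    u,st=blob(t,lo,hi,(380,160,435,240));print(n,at(t,*u,z))
E
```

```text
[0.42160971 0.23339977 0.1355566 ] 30.9 angle 1.4001783692473335 0.17314646427820515 0.016705120069163568 54.999462962150574
jar [ 0.4438 -0.3103  0.064 ]
vial [ 0.5111 -0.3219  0.068 ]
bottle [ 0.5794 -0.3308  0.083 ]
```

View pics/end.png

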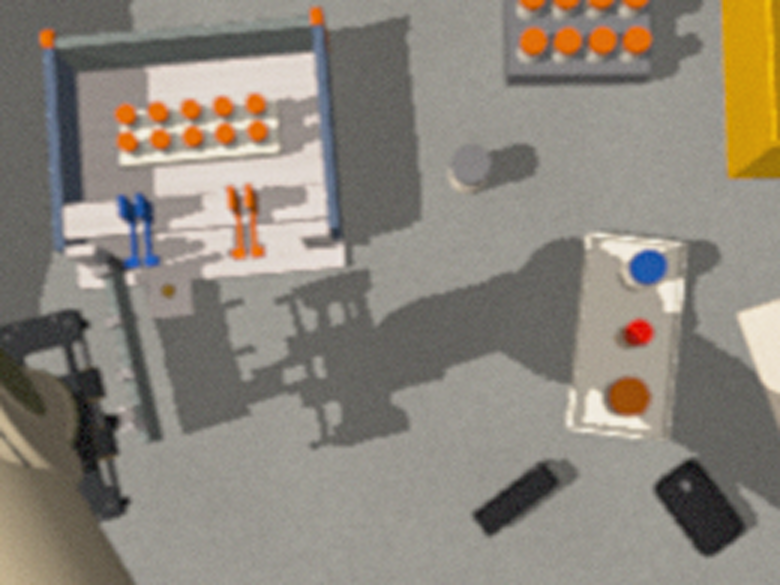

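The picture shows the gate standing square to the bay front (crop (110,260) to (155,440)), with the gripper holding its post. Both catches are squeezed together. The three items stand in the tray, and the grey jar, stapler and mouse have not moved. Handing in.

```bash
python3 -c "
from bench import order
print(order.close_job())"
```

```text
the job is handed in; nothing more can be done
None
```

I handed the job in at about 31 s of the 72 s limit: jar, vial and bottle stand upright in the tray, both catches are squeezed (orange first), and the gripper is still holding the gate open at about 1.40 rad; the hand-in returned no verdict.

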